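# Stage tenoned blanks and hold the sander's sprung hood at the pointer

### The arm

A 7-joint arm with a two-finger parallel gripper is mounted at the origin on the work surface. World frame = base frame: x ahead of the robot, y to its left, z up, the work surface at z = 0. Lengths are in m, angles in degrees, forces in N, time in s.
With the tool pointing down it reaches from about 0.425 to 0.875 m from the base axis. Payload 4.7 kg.
Tool frame: the origin (TCP) lies at the very end of the fingers, on their centre line; the grasp point (between the pads) lies 19 mm behind it; z points along the fingers, y is the line along which they close (so a half turn about z gives the same grasp; the last joint's range is limited). The gripper opens to 87 mm and grips with 3 to 60 N. Pads are 19 mm wide; open, the fingers measure 117 mm over their backs; the gripper's body (75 mm by 190 mm) begins 51 mm behind the grasp point.
Start: joints at [75.464, 18.392, -4.016, 83.108, 1.295, 78.541, -3.26], TCP at [0.172, -0.627, 0.223] pointing down, gripper open.
Joint ranges: [-163.93, 163.93], [-17.29, 119.83], [-79.2, 71.16], [3.27, 140.29], [-89.18, 269.18], [5.43, 117.66], [-154.24, 154.24]. Speed limits (degrees/s): [147.25, 147.25, 180, 180, 180, 180, 180].

### API

Orientations are given as [roll, pitch, yaw] about the fixed x, y, z axes, in that order (R = Rz(yaw) Ry(pitch) Rx(roll)).
In Python, from cell import get_obs, read_camera, sign_off, silhouettes gives the robot as it stands.
- The arm moves only by the tool play_rows, never from a script. Its argument "steps" is a list that holds one entry, the list of rows, each a list of 7 numbers: the shift along the tool's x, y, z in m, then the turn, a rotation vector about the tool's x, y, z in rad, then the finger opening in m, from 0 to 0.087. A call has 1 to 12 rows; each row shifts and turns the commanded pose from where the row before left it, along the tool's axes as they then stand; what a row does not reach is not made up. A row lasts 1/10 s, in which the tool goes at most 50 mm and 8.59 degrees, less where a joint would pass 70% of its speed; a pose out of reach is approached as far as the arm can. A call is refused whole if a number of a shift passes 0.05 or a number of a turn 0.15, either way. A call with a gripper value outside its range is refused whole. The fingers move at their own pace and stop on an object; "force" is the grip in N (left out, the last holds). Time passes only in rows, so rows that do not move let the fingers close. It gives the time, the measured TCP pose, the force, the opening and the grip force at its end, in the units of the state.
- get_obs(): the state, without advancing time (a new reading comes with each control period).
- read_camera(name): name is "scene" or "top" or "wrist"; returns a dict with "frame" (480x640x3 uint8, red, green, blue), "intrinsics" (3x3 intrinsics, pixels), "view" (4x4, takes a point from world to camera coordinates). Camera axes: x right, y up, looking along -z (the intrinsics and any distortion apply to the point x, -y, -z); pixel columns grow to the right and rows downward; lengths in m; the calibration is good to about 2 mm. A picture is of the moment at which its call begins. There is no depth.
- sign_off(): hands the job in; it is judged then, once.
Trained networks look in the newest picture that a camera, given by its name, has taken for a name from the list of things; names that differ only in an ending like _2 or _b are one class to them, and where a whole thing is asked for, a point or a joint stands for the part that bears it (a point fixed in the world has none). Each returns a list of dicts, best first, with "p" (0 to 1); they miss things now and then, are a little off and sometimes report something else, mostly with a low value. They report only what shows in the picture. A call takes as long as a camera call. They do not tell look-alikes from the thing itself.
- silhouettes(camera, name): "pixels" (480x640 bool, what is visible of it) and "extent" ([left, top, right, bottom] in pixels, round what is visible of it).
The state is a dict: "time_s": time; "qpos": joint angles; "joint_velocities": joint speeds; "effort": joint torques, N m; "tool_pos": TCP position; "tool_rot": TCP orientation; "force": force on the tool from outside, world axes, zero at the start; "wrist_torque": the same for the moment, N m; "grip_width": finger opening in m; "grasp_force": force on a finger pad.
Only numpy, scipy, OpenCV 4.12 (cv2) and the standard library are available. Lean on these libraries where they do the work, as an engineer would, in place of code of your own. Each camera call takes 0.05 s, during which the arm holds its last target. There are 200 camera calls.

### The job

Get the belt sander ready for its next pass: first lay the two tenoned wooden blanks in its feed tray, one in each lane, flat on the floor of the lane with the tab pointing at the hood through the notch. Then take the hood's bar handle in the gripper, lift the sprung hood until it lines up with the set pointer beside it, and finish holding it there, still gripped and steady, so that the blanks can be fed under. Do not push the pointer, and leave the glue bottle, the tin and the hammer where they are.

Things in the scene. Friction and masses are not known exactly. Their poses are not given: they have to be found in the camera images.
- sander: small bench belt sander, white and steel, fixed to the table. Origin: on the table under the centre of its feed tray; x points from the tray to the hood, y to the left, z up. Along x: feed tray -50..50 mm (170 mm wide in y), bed under the hood 140..340 mm (200 mm wide, 62 mm high), hood hinge at x=300 mm, motor behind. Quadrant bow and pointer stand on its +y side.
- lane0 (a point): left (+y) lane of the feed tray: centre of its floor, 20 mm above the table, 37.5 mm to the left of the tray's middle; axes as the sander's. Each lane is 80 mm long in x and 40 mm wide, in aluminium walls 10 mm high (35 mm thick between the lanes, 20 mm outside, 6 mm at the ends); the end wall towards the hood has a middle notch 22 mm wide, open at the top, for the tab; the other end wall has none.
- lane1 (a point): right (-y) lane of the feed tray, the same, 37.5 mm to the right of the tray's middle.
- blank_a: pale wooden blank, about 0.07 kg: block 70 (x) x 32 (y) x 40 mm high with a tab (tenon) on its +x end only, 20 mm long, 14 mm wide, 20 mm high, 10 mm above the underside. Origin: centre of the block's underside. Starts upright on the table to one side of the sander.
- blank_a_tab (a point): end of blank_a's tab, 55 mm along x from its origin and 20 mm up
- blank_b: second blank, the same as blank_a; starts on the other side of the sander, turned otherwise. Either blank may go in either lane.
- blank_b_tab (a point): end of blank_b's tab, 55 mm along x from its origin and 20 mm up
- hood (a joint): opening angle of the perforated aluminium hood, rad: 0 shut (level), growing as the front edge rises, at most 1.3. A spring and its weight push it shut: about 5 N down at the bar when shut, 7 N at 0.75 rad; let go, it falls shut. Hood 150 mm long, 190 mm wide, top at 123 mm, with 40 mm skirts.
- hood_hinge (a point): middle of the hood's hinge axis, 300 mm along the sander's x, 120 mm above the table; the axis runs along the sander's y
- hood_bar (a point): middle of the hood's bar handle: round dark steel bar 12 mm thick, 110 mm long along y, in front of the hood (towards the tray), 200 mm from the hinge axis, level with it when shut (120 mm above the table). 44 mm lie free between bar and hood, so that fingers can reach down on both sides of the bar. It swings about the hinge with the hood; x of this point points along the hood's top to the hinge.
- pointer (a joint): angle of the set pointer, rad, on the same scale and axis as hood: the hood lines up with it when both are equal. Between 0.42 and 0.75, different each time; stiff, stays where it is set.
- pointer_tip (a point): free end of the set pointer: thin steel arm 10 mm high with a black block at its end, 122 mm to the left (+y) of the sander's middle, turning about the hinge axis; this point is 170 mm from the axis. x of this point points along the arm to the hinge axis.
- glue: white glue bottle, 60 mm across, 170 mm high, standing; origin under its centre; leave alone
- tin: steel tin, 80 mm across, 90 mm high, standing; origin under its centre; leave alone
- hammer: hammer lying flat, handle towards -x of its frame; leave alone
Not all that is in view belongs to the job. What is shaped like the blank_a but black or green is not meant.

How it is judged:
By the outcome, as a careful person would: the job done as asked, in the order asked, and still so for the second after the job is handed in, while the arm keeps its last pose, push and grip.
It also fails if it takes over 72 s, if anything falls off the work surface, if the arm or the gripper's body presses on something with over 40 N, if the wrist force passes 120 N, or if a joint passes its speed limit or range.

## Working session

There is one attempt and no reset: what is moved stays moved. The work goes in short steps, Python scripts to look and compute and a tool call to move; the robot and the scene stay as the last step left them, time stands still between calls to the robot, and variables do not carry over. Pictures are saved under pics/ and viewed, at most 10 in all, crops included, and the job is handed in when it is done.

Besides the shell and the picture viewer there is one more tool, called after "Request:" as name(argument=value, ...) on one line, values as JSON. play_rows: Moves the arm, as the interface text tells. Its arguments: {"type":"object","properties":{"steps":{"type":"array","items":{"type":"array","items":{"type":"array","items":{"type":"number"}}}},"force":{"type":"number"}},"required":["steps"]}

```bash
mkdir -p pics; ls
python3 - <<'E'
from cell import *
import cv2,numpy as np
o=get_obs();print(o['tool_pos'],o['tool_rot'],o['time_s'])
for c in ['scene','top']:
    r=read_camera(c);cv2.imwrite(f'pics/{c}0.png',r['frame'][:,:,::-1])
    np.set_printoptions(precision=4,suppress=True)
    print(c,r['intrinsics'].tolist(),r['view'].tolist(),[k for k in r])
    for n in ['sander','blank_a','hood','hood_bar','pointer','pointer_tip','glue','tin','hammer']:
        for d in silhouettes(c,n)[:5]: print(n,round(d['p'],2),d['extent'],d['pixels'].sum())
E
```

```text
pics
[ 0.17177858 -0.62630699  0.22146813] [-1.79890851e+02  6.62326350e-03  1.53439800e+01] 0.0
scene [[481.36052078880385, 0.0, 323.5661166781308], [0.0, 481.36052078880385, 245.2691263088025], [0.0, 0.0, 1.0]] [[0.6493932027147292, 0.7603922191795723, 0.009599024902130483, -0.30101853960612157], [-0.6629366102686065, 0.559889374606311, 0.49703011877402764, 0.3693163003267591], [0.3725634429643851, -0.3291315257068505, 0.867680194399068, -1.7301199816963462], [0.0, 0.0, 0.0, 1.0]] ['frame', 'intrinsics', 'view']
sander 0.66 [284.5, 194.4, 421.3, 324.0] 9843
blank_a 0.94 [277.5, 281.7, 296.8, 314.3] 356
blank_a 0.74 [373.8, 159.2, 392.7, 182.6] 241
blank_a 0.66 [236.8, 243.2, 255.5, 278.0] 358
blank_a 0.53 [234.9, 287.8, 254.7, 315.3] 328
hood 0.56 [318.7, 212.4, 402.3, 285.8] 3310
hood_bar 0.7 [438.3, 169.8, 467.0, 208.9] 717
hood_bar 0.67 [317.4, 208.6, 403.8, 287.4] 3465
hood_bar 0.4 [123.6, 275.0, 197.4, 338.6] 1009
pointer 0.58 [379.9, 198.6, 415.9, 247.5] 135
pointer_tip 0.6 [379.7, 193.7, 415.7, 250.1] 275
glue 0.78 [250.2, 308.4, 268.7, 342.0] 676
tin 0.9 [437.0, 170.3, 467.
[... 530 characters left out ...]
9.2] 12222
sander 0.65 [270.2, 166.5, 349.3, 251.3] 5173
blank_a 0.8 [173.5, 279.5, 205.8, 296.8] 400
blank_a 0.75 [384.3, 218.4, 416.4, 236.6] 370
blank_a 0.69 [392.6, 280.1, 423.7, 301.4] 410
blank_a 0.63 [426.0, 233.3, 450.0, 267.0] 477
hood 0.68 [270.2, 168.3, 351.0, 249.7] 4914
hood_bar 0.95 [268.0, 164.0, 349.5, 250.9] 4964
hood_bar 0.41 [432.0, 231.8, 448.7, 266.7] 432
pointer 0.75 [248.1, 158.9, 263.5, 222.5] 197
pointer 0.21 [128.6, 192.6, 172.7, 226.2] 1022
pointer_tip 0.58 [250.3, 160.3, 261.6, 225.9] 237
glue 0.64 [431.4, 194.9, 463.4, 223.3] 650
glue 0.29 [432.0, 228.3, 449.2, 266.6] 451
hammer 0.75 [484.6, 263.9, 535.8, 363.8] 1194
hammer 0.46 [250.5, 126.6, 361.9, 305.7] 12780
```

Run:
```python
import cv2
im=cv2.imread('pics/top0.png');cv2.imwrite('pics/top0c.png',cv2.resize(im[110:350,110:510],None,fx=2,fy=2,interpolation=cv2.INTER_CUBIC))
im=cv2.imread('pics/scene0.png');cv2.imwrite('pics/scene0c.png',cv2.resize(im[140:360,210:476],None,fx=2.7,fy=2.7,interpolation=cv2.INTER_CUBIC))
```

```text
(no output)
```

View pics/top0c.png

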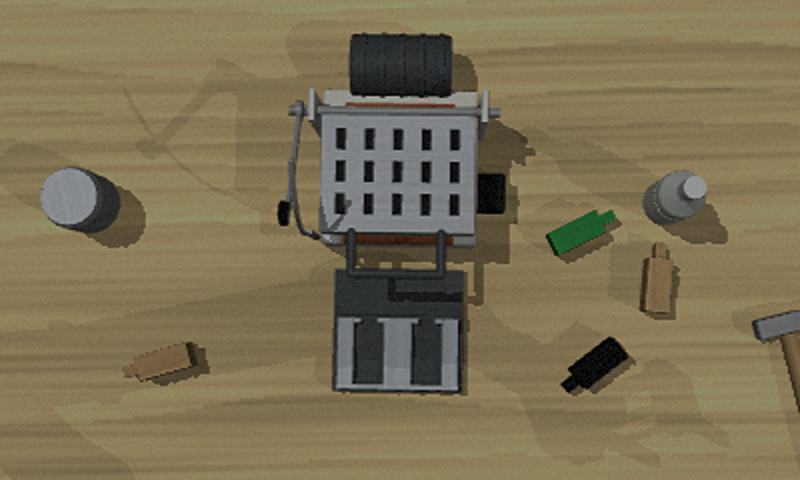

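View pics/scene0c.png

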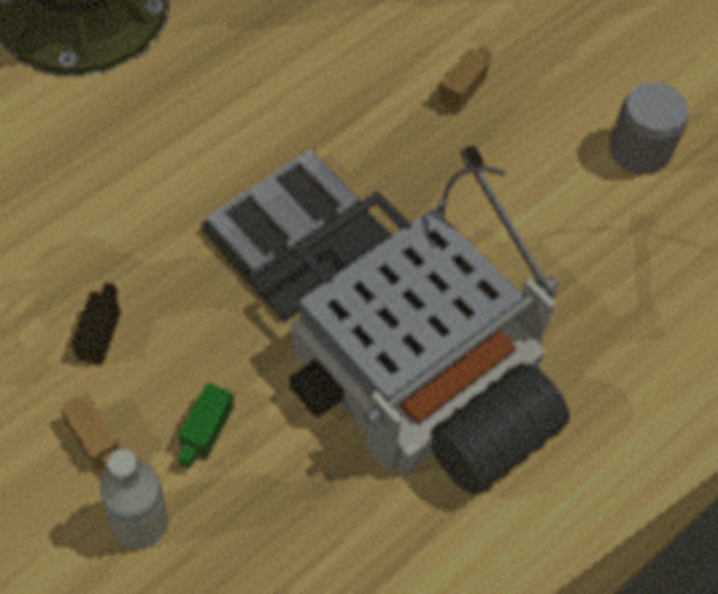

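```bash
cat > h.py <<'E'
from cell import *
import cv2,numpy as np
from scipy.optimize import minimize
from scipy.spatial.transform import Rotation as R
np.set_printoptions(precision=4,suppress=True)
def proj(cam,P):
    P=np.asarray(P,float).reshape(-1,3);V=cam['view'];q=P@V[:3,:3].T+V[:3,3]
    q=q*[1,-1,-1];u=q@cam['intrinsics'].T;return u[:,:2]/u[:,2:]
def back(cam,px,z):
    V=cam['view'];K=cam['intrinsics'];d=np.linalg.solve(K,[px[0],px[1],1])*[1,-1,-1]
    d=V[:3,:3].T@d;c=-V[:3,:3].T@V[:3,3];return c+d*(z-c[2])/d[2]
def tf(p,P,z0=0):
    c,s=np.cos(p[2]),np.sin(p[2]);P=np.asarray(P,float)
    return np.c_[p[0]+c*P[:,0]-s*P[:,1],p[1]+s*P[:,0]+c*P[:,1],P[:,2]+z0]
def box(x0,x1,y0,y1,z0,z1): return np.array([[x,y,z] for x in(x0,x1) for y in(y0,y1) for z in(z0,z1)])
def rect(x0,x1,y0,y1,z): return np.array([[x0,y0,z],[x1,y0,z],[x1,y1,z],[x0,y1,z]])
BL=[box(-.035,.035,-.016,.016,0,.04),box(.035,.055,-.007,.007,.01,.03)]
def mask(cam,parts,p,z0=0,S=4):
    m=np.zeros((480*S,640*S),np.uint8)
    for b in parts:
        u=proj(cam,tf(p,b,z0));h=cv2.convexHull(np.float32((u+.5)*S-.5)).reshape(-1,2)
        cv2.fillConvexPoly(m,np.int32(np.round(h)),1)
    return cv2.resize(m.astype(np.float32),(640,480),interpolation=cv2.INTER_AREA)
def opt(f,p0,step=(.01,.01,.15)):
    best=None
    for k in range(2):
        s=[p0]+[np.array(p0)+np.eye(3)[i]*step[i]/(k+1) for i in range(3)]
        r=minimize(f,p0,method='Nelder-Mead',options=dict(initial_simplex=s,xatol=1e-4,fatol=1e-5,maxiter=150));p0=r.x
    return r.x,r.fun
def fit_blank(obs,p0,z0=0):
    def f(p):
        t=0
        for cam,m in obs:
            a=mask(cam,BL,p,z0);t-=np.minimum(a,m).sum()/np.maximum(a,m).sum()
        return t/len(obs)
    return opt(f,p0)
W=[(-.046,-.04,-.0775,.0775),(-.04,.04,-.0775,-.0575),(-.04,.04,-.0175,.0175),(-.04,.04,.0575,.0775),
   (.04,.046,-.0775,-.0485),(.04,.046,-.0265,.0265),(.04,.046,.0485,.0775)]
WALL=[rect(*w,.03) for w in W]
FL=[rect(-.037,.046,a-.017,a+.017,.02) for a in(-.0375,.0375)]
def fit_tray(cams,p0,step=(.01,.01,.1)):
    gs=[cv2.cvtColor(c['frame'],cv2.COLOR_RGB2GRAY).astype(float) for c in cams]
    out=[rect(-.07,.07,-.1,.1,.03)]
    def f(p):
        t=0
        for c,g in zip(cams,gs):
            w=mask(c,WALL,p);fl=mask(c,FL,p)*(1-w);w=w
            o=np.clip(mask(c,out,p)-w-fl,0,1)
            sel=(w+fl+o)>.02
            a=np.c_[w[sel],fl[sel],o[sel]];sol,res,*_=np.linalg.lstsq(a,g[sel],rcond=None)
            t+=res[0]/((g[sel]-g[sel].mean())**2).sum() if len(res) else 1
        return t/len(cams)
    return opt(f,p0,step)
E
python3 - <<'E'
from h import *
T=read_camera('top');dt=silhouettes('top','blank_a')
S=read_camera('scene');ds=silhouettes('scene','blank_a')
for nm,px,yaw in [('L',(192,290),1.7),('R',(438,250),0.)]:
    b=back(T,px,.02);p0=[b[0],b[1],yaw]
    obs=[]
    for c,d in((T,dt),(S,ds)):
        u=proj(c,[b])[0]
        for k in d:
            e=k['extent']
            if abs((e[0]+e[2])/2-u[0])<12 and abs((e[1]+e[3])/2-u[1])<12: obs.append((c,k['pixels'].astype(np.float32)));break
    print(nm,len(obs),fit_blank(obs,p0),[fit_blank([o],p0) for o in obs])
b=back(T,(309,287),.03);p0=[b[0],b[1],0.]
for cs in([T],[S],[T,S]): print(fit_tray(cs,p0))
E
```

```text
L 2 (array([0.4275, 0.2918, 1.8013]), np.float64(-0.9066022634506226)) [(array([0.4277, 0.2917, 1.7944]), np.float64(-0.9074978232383728)), (array([0.428 , 0.2895, 1.8379]), np.float64(-0.9261186122894287))]
R 2 (array([ 0.5151, -0.3517, -0.1109]), np.float64(-0.8635412454605103)) [(array([ 0.515 , -0.3516, -0.1141]), np.float64(-0.9299125671386719)), (array([ 0.5148, -0.3524, -0.1277]), np.float64(-0.8062995076179504))]
(array([ 0.4336, -0.0106, -0.0212]), np.float64(0.5532699689521868))
(array([ 0.4317, -0.0088, -0.0268]), np.float64(0.8315179077592817))
(array([ 0.4309, -0.0112, -0.0169]), np.float64(0.7356477882602832))
```

Request:
play_rows(steps=[[[0, 0, 0, 0, 0, 0.126, 0.06], [0, 0, 0, 0, 0, 0.126, 0.06], [0, 0, 0, 0, 0, 0.126, 0.06], [0.0345, -0.0346, 0.0055, 0, 0, 0, 0.06], [0.0345, -0.0346, 0.0055, 0, 0, 0, 0.06], [0.0345, -0.0346, 0.0055, 0, 0, 0, 0.06], [0.0345, -0.0346, 0.0055, 0, 0, 0, 0.06], [0.0345, -0.0346, 0.0055, 0, 0, 0, 0.06], [0.0345, -0.0346, 0.0055, 0, 0, 0, 0.06], [0.0345, -0.0346, 0.0055, 0, 0, 0, 0.06], [0.0345, -0.0346, 0.0055, 0, 0, 0, 0.06], [0.0345, -0.0346, 0.0055, 0, 0, 0, 0.06]]])

```text
time_s: 2.4
tool_pos: [0.5162, -0.3502, 0.1732]
tool_rot: [180.0, -0.0, -6.3]
force: [0.2, -0.5, 0.2]
grip_width: 0.06
grasp_force: 0.0
```

Request:
play_rows(steps=[[[0, 0, 0, 0, 0, 0, 0.06], [0, 0, 0, 0, 0, 0, 0.06], [0, 0, 0, 0, 0, 0, 0.06]]])

```text
time_s: 2.7
tool_pos: [0.5138, -0.3529, 0.1731]
tool_rot: [179.9, 0.0, -6.4]
force: [0.6, -1.8, 1.0]
grip_width: 0.0599
grasp_force: 0.0
```

Run:
```python
from h import *
o=get_obs();print(o['tool_pos'],o['tool_rot'],o['qpos'],o['time_s'])
w=read_camera('wrist');cv2.imwrite('pics/w1.png',w['frame'][:,:,::-1])
V=w['view'];print('cam',-V[:3,:3].T@V[:3,3])
p0=[.515,-.3517,-.112];print(proj(w,tf(p0,[[0,0,.04],[.055,0,.02]])))
for d in silhouettes('wrist','blank_a')[:4]:
    print(d['p'],d['extent'],fit_blank([(w,d['pixels'].astype(np.float32))],p0))
for c in('top','scene'):
    C=read_camera(c)
    for d in silhouettes(c,'glue')[:1]:
        e=d['extent'];f=lambda p:-(lambda a,m:np.minimum(a,m).sum()/np.maximum(a,m).sum())(mask(C,[G],p),d['pixels'].astype(np.float32))
        t=np.linspace(0,6.28,20);G=np.r_[np.c_[.03*np.cos(t),.03*np.sin(t),0*t],np.c_[.03*np.cos(t),.03*np.sin(t),0*t+.12],np.c_[.01*np.cos(t),.01*np.sin(t),0*t+.17]]
        print('glue',opt(f,[.6,-.37,0]))
```

```text
[ 0.5138 -0.3529  0.1731] [179.9366   0.0372  -6.4133] [ 44.5587  17.4601 -15.3352  90.5477   4.8453  72.6453 -67.9635] 2.7
cam [ 0.5891 -0.3603  0.3359]
[[318.8629 234.2207]
 [318.7946 159.9315]]
0.98 [298.4, 164.7, 340.6, 278.1] (array([ 0.5127, -0.3503, -0.1181]), np.float64(-0.9792380332946777))
0.89 [117.5, 116.7, 239.9, 204.6] (array([ 0.515 , -0.3517, -0.112 ]), np.float64(0.0))
0.69 [233.8, 303.8, 283.2, 385.9] (array([ 0.515 , -0.3517, -0.112 ]), np.float64(0.0))
glue (array([ 0.6244, -0.3688, -0.0638]), np.float64(-0.9450770616531372))
glue (array([ 0.624 , -0.3699,  0.0616]), np.float64(-0.9057826399803162))
```

View pics/w1.png

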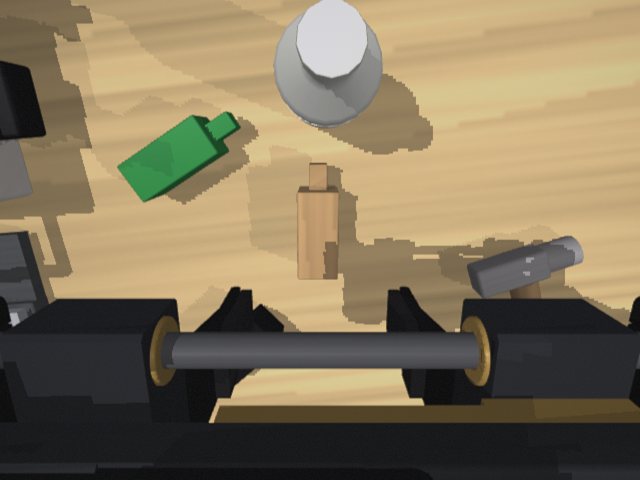

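Request:
play_rows(steps=[[[0, -0.002, 0.035, 0, 0, 0, 0.06], [0, 0, 0.04, 0, 0, 0, 0.06], [0, 0, 0.04, 0, 0, 0, 0.06], [0, 0, 0.03, 0, 0, 0, 0.06], [0, 0, 0.012, 0, 0, 0, 0.06], [0, 0, 0, 0, 0, 0, 0.06], [0, 0, 0, 0, 0, 0, 0.025], [0, 0, 0, 0, 0, 0, 0.025], [0, 0, 0, 0, 0, 0, 0.025], [0, 0, 0, 0, 0, 0, 0.025], [0, 0, 0, 0, 0, 0, 0.025]]], force=20)

```text
time_s: 4.1
tool_pos: [0.5156, -0.3501, 0.0171]
tool_rot: [179.9, -0.1, -6.3]
force: [-0.8, -0.7, 3.6]
grip_width: 0.0319
grasp_force: 20.0
```

Request:
play_rows(steps=[[[0, 0, -0.04, 0, 0, 0, 0.025], [0, 0, -0.045, 0, 0, 0, 0.025], [0, 0, -0.04, 0, 0, -0.09, 0.025], [-0.0109, -0.0375, 0, 0, 0, 0, 0.025], [-0.0109, -0.0375, 0, 0, 0, 0, 0.025], [-0.0109, -0.0375, 0, 0, 0, 0, 0.025], [-0.0109, -0.0375, 0, 0, 0, 0, 0.025], [-0.0109, -0.0375, 0, 0, 0, 0, 0.025], [-0.0109, -0.0375, 0, 0, 0, 0, 0.025], [-0.0109, -0.0375, 0, 0, 0, 0, 0.025], [-0.0109, -0.0375, 0, 0, 0, 0, 0.025], [0, 0, 0, 0, 0, 0, 0.025]]])

```text
time_s: 5.3
tool_pos: [0.4326, -0.0425, 0.1411]
tool_rot: [-180.0, 0.0, -0.7]
force: [0.4, -0.4, -0.9]
grip_width: 0.0318
grasp_force: 20.0
```

Request:
play_rows(steps=[[[0, 0, 0, 0, 0, 0, 0.025], [0, 0, 0, 0, 0, 0, 0.025]]])

```text
time_s: 5.5
tool_pos: [0.4341, -0.0488, 0.1411]
tool_rot: [180.0, -0.0, -1.2]
force: [0.7, -0.8, -0.8]
grip_width: 0.0317
grasp_force: 20.0
```

Run:
```python
from h import *
o=get_obs();print(o['tool_pos'],o['tool_rot'],o['qpos'],o['grip_width'])
w=read_camera('wrist');im=w['frame'][:,:,::-1].copy()
z0=o['tool_pos'][2]-.017
for d in silhouettes('wrist','blank_a')[:2]:
    print(d['p'],d['extent'],fit_blank([(w,d['pixels'].astype(np.float32))],[o['tool_pos'][0]-.002,o['tool_pos'][1],-.02],z0))
p=[.4336,-.0106,-.0212]
for r in WALL: cv2.polylines(im,[np.int32(proj(w,tf(p,r)))],True,(0,0,255),1)
cv2.imwrite('pics/w2.png',im)
```

```text
[ 0.4341 -0.0488  0.1411] [179.9691  -0.0141  -1.223 ] [ 32.7889  -3.5827 -28.6544 116.9353  -1.8437  66.2049 -86.2977] 0.03166381281894325
0.94 [278.7, 194.1, 366.9, 406.8] (array([ 0.4311, -0.0477, -0.0226]), np.float64(-0.7573922872543335))
0.86 [551.0, 0.6, 640.0, 64.8] (array([ 0.4321, -0.0488, -0.02  ]), np.float64(0.0))
```

View pics/w2.png

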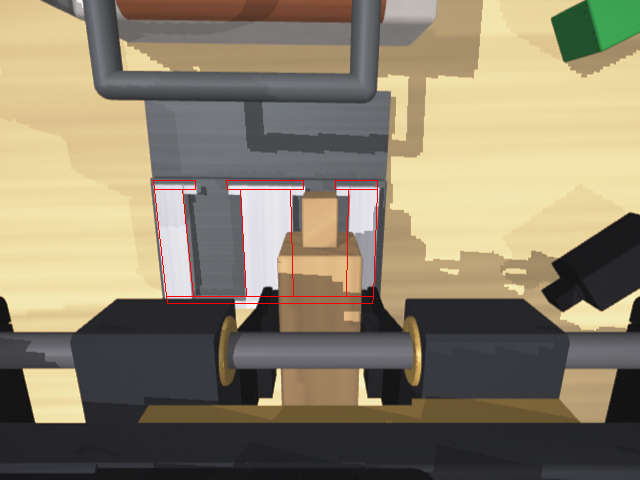

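Run:
```python
from h import *
w=read_camera('wrist');print(fit_tray([w],[.4336,-.0106,-.0212],(.003,.003,.02)))
for u in [(303,194),(336,194)]: print(back(w,u,.154))
for u in [(280,256),(360,256)]: print(back(w,u,.164))
print(tf([.4336,-.0106,-.0212],np.array([[0,-.0375,0],[0,.0375,0]])))
```

```text
(array([ 0.431 , -0.0099, -0.0378]), np.float64(0.7982181066118172))
[ 0.488 -0.043  0.154]
[ 0.4877 -0.0556  0.154 ]
[ 0.4666 -0.0341  0.164 ]
[ 0.4659 -0.0638  0.164 ]
[[ 0.4328 -0.0481  0.    ]
 [ 0.4344  0.0269  0.    ]]
```

Request:
play_rows(steps=[[[0.001, 0, 0.03, 0, 0, 0, 0.025], [0, 0, 0.03, 0, 0, 0, 0.025], [0, 0, 0.02, 0, 0, 0, 0.025], [0, 0, 0.01, 0, 0, 0, 0.025], [0, 0, 0.006, 0, 0, 0, 0.025], [0, 0, 0.004, 0, 0, 0, 0.025], [0, 0, 0.002, 0, 0, 0, 0.025], [0, 0, 0.001, 0, 0, 0, 0.025], [0, 0, 0.001, 0, 0, 0, 0.025], [0, 0, 0, 0, 0, 0, 0.025], [0, 0, 0, 0, 0, 0, 0.025]]])

```text
time_s: 6.75
tool_pos: [0.4352, -0.0479, 0.0373]
tool_rot: [180.0, -0.0, -1.2]
force: [0.1, 1.0, -1.1]
grip_width: 0.0317
grasp_force: 20.0
```

Run:
```python
from h import *
o=get_obs();print(o['tool_pos'],o['force'],o['time_s'])
w=read_camera('wrist');im=w['frame'][:,:,::-1];cv2.imwrite('pics/w3.png',im)
```

```text
[ 0.4352 -0.0479  0.0373] [ 0.1325  0.9664 -1.1343] 6.75
```

View pics/w3.png

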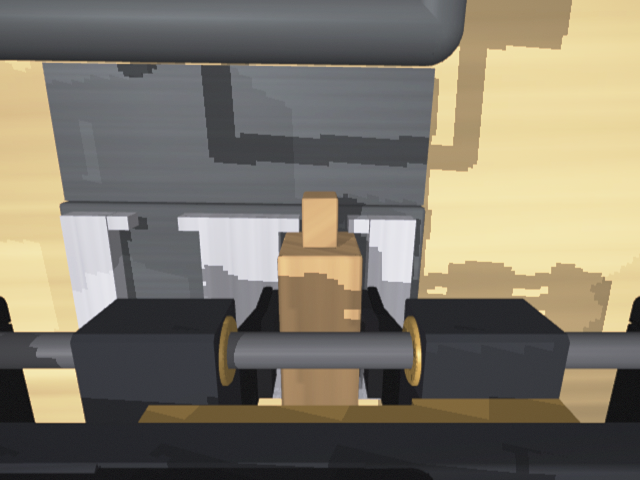

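Request:
play_rows(steps=[[[0, 0, 0.001, 0, 0, 0, 0.025], [0, 0, 0.001, 0, 0, 0, 0.025], [0, 0, 0, 0, 0, 0, 0.025], [0, 0, 0, 0, 0, 0, 0.05], [0, 0, 0, 0, 0, 0, 0.05], [0, 0, 0, 0, 0, 0, 0.05], [0, 0, -0.02, 0, 0, 0, 0.05], [0, 0, -0.04, 0, 0, 0, 0.05], [0, 0, -0.04, 0, 0, 0, 0.05], [0, 0, -0.02, 0, 0, 0, 0.05]]])

```text
time_s: 7.8
tool_pos: [0.4365, -0.048, 0.1582]
tool_rot: [179.9, -0.3, -1.2]
force: [0.3, 0.1, -0.9]
grip_width: 0.05
grasp_force: 0.0
```

Run:
```python
from h import *
T=read_camera('top');
for d in silhouettes('top','blank_a')[:5]:
    e=d['extent'];b=back(T,[(e[0]+e[2])/2,(e[1]+e[3])/2],.05);print(d['p'],e,b)
    if abs(b[1]+.048)<.03: print(fit_blank([(T,d['pixels'].astype(np.float32))],[.433,-.048,-.02],.02))
w=read_camera('wrist')
for d in silhouettes('wrist','blank_a')[:2]:
    print(d['p'],d['extent'],fit_blank([(w,d['pixels'].astype(np.float32))],[.433,-.048,-.02],.02))
```

```text
0.88 [381.5, 215.3, 415.5, 238.6] [ 0.5816 -0.2469  0.05  ]
0.79 [391.5, 278.0, 425.4, 305.4] [ 0.4154 -0.2676  0.05  ]
0.6 [172.0, 283.5, 207.1, 295.5] [0.4308 0.2927 0.05  ]
0.98 [538.0, 1.8, 640.0, 73.5] (array([ 0.433, -0.048, -0.02 ]), np.float64(0.0))
0.85 [530.5, 214.3, 637.0, 308.6] (array([ 0.433, -0.048, -0.02 ]), np.float64(0.0))
```

Request:
play_rows(steps=[[[-0.002, -0.0425, 0, 0, 0, 0, 0.06], [-0.002, -0.0425, 0, 0, 0, 0, 0.06], [-0.002, -0.0425, 0, 0, 0, 0, 0.06], [-0.002, -0.0425, 0, 0, 0, 0, 0.06], [-0.002, -0.0425, 0, 0, 0, 0, 0.06], [-0.002, -0.0425, 0, 0, 0, 0, 0.06], [-0.002, -0.0425, 0, 0, 0, 0, 0.06], [-0.002, -0.0425, 0, 0, 0, 0, 0.06], [0, 0, 0, 0, 0, -0.14, 0.06], [0, 0, 0, 0, 0, -0.14, 0.06], [0, 0, 0, 0, 0, -0.14, 0.06]]])

```text
time_s: 9.1
tool_pos: [0.4242, 0.2924, 0.1528]
tool_rot: [-179.9, 0.2, 23.3]
force: [-0.2, -0.6, -0.4]
grip_width: 0.0597
grasp_force: 0.0
```

Request:
play_rows(steps=[[[0, 0, 0, 0, 0, -0.14, 0.06], [0, 0, 0, 0, 0, -0.14, 0.06], [0, 0, 0, 0, 0, -0.14, 0.06], [0, 0, 0, 0, 0, -0.14, 0.06], [0, 0, 0, 0, 0, -0.14, 0.06], [0, 0, 0, 0, 0, -0.14, 0.06], [0, 0, 0, 0, 0, -0.14, 0.06], [0, 0, 0, 0, 0, -0.14, 0.06], [0, 0, 0, 0, 0, -0.14, 0.06], [0, 0, 0, 0, 0, -0.14, 0.06], [0, 0, 0, 0, 0, 0, 0.06], [0, 0, 0, 0, 0, 0, 0.06]]])

```text
time_s: 10.3
tool_pos: [0.4251, 0.292, 0.1538]
tool_rot: [-179.9, -0.0, 102.9]
force: [0.5, -0.5, -0.2]
grip_width: 0.0602
grasp_force: 0.0
```

Run:
```python
from h import *
o=get_obs();print(o['tool_pos'],o['tool_rot'],o['qpos'],o['time_s'])
w=read_camera('wrist')
for d in silhouettes('wrist','blank_a')[:3]:
    print(d['p'],d['extent'],fit_blank([(w,d['pixels'].astype(np.float32))],[.4275,.2918,1.8],0))
T=read_camera('top');cv2.imwrite('pics/t2.png',cv2.resize(T['frame'][240:320,250:370,::-1],None,fx=5,fy=5,interpolation=cv2.INTER_CUBIC))
for d in silhouettes('top','blank_a')[:5]:
    e=d['extent'];b=back(T,[(e[0]+e[2])/2,(e[1]+e[3])/2],.05)
    if abs(b[1]+.048)<.03: print('tray',d['p'],fit_blank([(T,d['pixels'].astype(np.float32))],[.433,-.048,-.02],.02))
```

```text
[0.4251 0.292  0.1538] [-179.8705   -0.0151  102.9411] [ 22.3116  13.5737 -66.0092 105.3754  13.1387  69.6259 -34.8166] 10.3
0.56 [297.2, 162.1, 344.0, 288.6] (array([0.4257, 0.2931, 1.8223]), np.float64(-0.9720360040664673))
tray 0.82 (array([ 0.4354, -0.0476, -0.027 ]), np.float64(-0.9632229804992676))
```

View pics/t2.png

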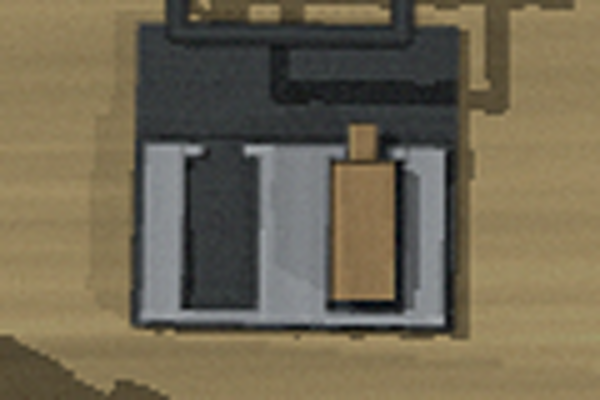

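Request:
play_rows(steps=[[[0.001, 0, 0.035, 0, 0, -0.02, 0.06], [0, 0, 0.04, 0, 0, 0, 0.06], [0, 0, 0.03, 0, 0, 0, 0.06], [0, 0, 0.02, 0, 0, 0, 0.06], [0, 0, 0.012, 0, 0, 0, 0.06], [0, 0, 0, 0, 0, 0, 0.06], [0, 0, 0, 0, 0, 0, 0.025], [0, 0, 0, 0, 0, 0, 0.025], [0, 0, 0, 0, 0, 0, 0.025], [0, 0, 0, 0, 0, 0, 0.025], [0, 0, 0, 0, 0, 0, 0.025]]])

```text
time_s: 11.6
tool_pos: [0.426, 0.2935, 0.0186]
tool_rot: [179.9, 0.0, 104.3]
force: [0.0, -0.3, 3.1]
grip_width: 0.0319
grasp_force: 20.0
```

Request:
play_rows(steps=[[[0, 0, -0.04, 0, 0, 0, 0.025], [0, 0, -0.045, 0, 0, 0, 0.025], [0, 0, -0.04, 0, 0, 0, 0.025], [0, 0, 0, 0, 0, 0.14, 0.025], [0, 0, 0, 0, 0, 0.14, 0.025], [0, 0, 0, 0, 0, 0.14, 0.025], [0, 0, 0, 0, 0, 0.14, 0.025], [0, 0, 0, 0, 0, 0.14, 0.025], [0, 0, 0, 0, 0, 0.14, 0.025], [0, 0, 0, 0, 0, 0.14, 0.025], [0, 0, 0, 0, 0, 0.14, 0.025]]])

```text
time_s: 12.7
tool_pos: [0.4254, 0.2933, 0.1429]
tool_rot: [180.0, 0.0, 39.8]
force: [0.2, 0.5, -0.4]
grip_width: 0.0317
grasp_force: 20.0
```

Request:
play_rows(steps=[[[0, 0, 0, 0, 0, 0.14, 0.025], [0, 0, 0, 0, 0, 0.14, 0.025], [0, 0, 0, 0, 0, 0.14, 0.025], [0, 0, 0, 0, 0, 0.14, 0.025], [0, 0, 0, 0, 0, 0.14, 0.025], [0, 0, 0, 0, 0, 0.025, 0.025], [0, 0, 0, 0, 0, 0, 0.025], [0, 0, 0, 0, 0, 0, 0.025]]])

```text
time_s: 13.5
tool_pos: [0.4254, 0.2934, 0.1429]
tool_rot: [180.0, 0.0, -1.3]
force: [-0.7, 0.4, -0.8]
grip_width: 0.0314
grasp_force: 20.0
```

Request:
play_rows(steps=[[[0.0019, 0.0333, 0, 0, 0, 0, 0.025], [0.0019, 0.0333, 0, 0, 0, 0, 0.025], [0.0019, 0.0333, 0, 0, 0, 0, 0.025], [0.0019, 0.0333, 0, 0, 0, 0, 0.025], [0.0019, 0.0333, 0, 0, 0, 0, 0.025], [0.0019, 0.0333, 0, 0, 0, 0, 0.025], [0.0019, 0.0333, 0, 0, 0, 0, 0.025], [0.0019, 0.0333, 0, 0, 0, 0, 0.025], [0, 0, 0, 0, 0, 0, 0.025], [0, 0, 0, 0, 0, 0, 0.025], [0, 0, 0, 0, 0, 0, 0.025]]])

```text
time_s: 14.6
tool_pos: [0.4341, 0.0279, 0.1431]
tool_rot: [-180.0, -0.0, -1.3]
force: [-0.1, -0.0, -1.0]
grip_width: 0.0318
grasp_force: 20.0
```

Run:
```python
from h import *
o=get_obs();print(o['tool_pos'],o['tool_rot'],o['qpos'])
w=read_camera('wrist');im=w['frame'][:,:,::-1].copy()
z0=o['tool_pos'][2]-.0186
for b in BL: cv2.polylines(im,[cv2.convexHull(np.float32(proj(w,tf([.4344,.0269,-.0212],b,z0)))).astype(int)],True,(255,0,0),1)
p=[.4336,-.0106,-.0212]
for r in WALL: cv2.polylines(im,[np.int32(proj(w,tf(p,r)))],True,(0,0,255),1)
cv2.imwrite('pics/w4.png',cv2.resize(im[130:330,200:520],None,fx=2.5,fy=2.5))
```

```text
[0.4341 0.0279 0.1431] [-179.9804   -0.0032   -1.3113] [ 30.0148  -3.9985 -35.4605 116.8083  -2.5497  66.4656 -95.6726]
```

View pics/w4.png

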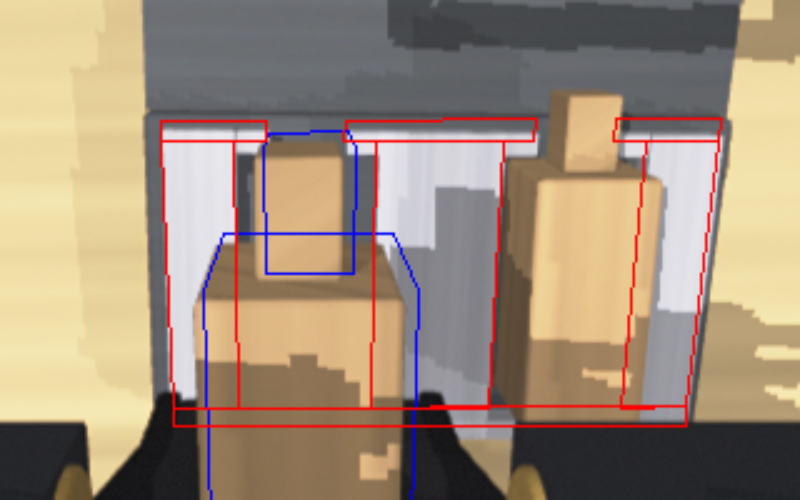

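Request:
play_rows(steps=[[[0.0015, 0.0015, 0.03, 0, 0, 0, 0.025], [0, 0, 0.03, 0, 0, 0, 0.025], [0, 0, 0.02, 0, 0, 0, 0.025], [0, 0, 0.01, 0, 0, 0, 0.025], [0, 0, 0.006, 0, 0, 0, 0.025], [0, 0, 0.004, 0, 0, 0, 0.025], [0, 0, 0.002, 0, 0, 0, 0.025], [0, 0, 0.001, 0, 0, 0, 0.025], [0, 0, 0.001, 0, 0, 0, 0.025], [0, 0, 0.001, 0, 0, 0, 0.025], [0, 0, 0, 0, 0, 0, 0.025], [0, 0, 0, 0, 0, 0, 0.025]]])

```text
time_s: 15.85
tool_pos: [0.436, 0.0251, 0.0385]
tool_rot: [180.0, -0.0, -1.5]
force: [-0.8, -0.0, 3.2]
grip_width: 0.0317
grasp_force: 20.0
```

Request:
play_rows(steps=[[[0, 0, 0, 0, 0, 0, 0.05], [0, 0, 0, 0, 0, 0, 0.05], [0, 0, 0, 0, 0, 0, 0.05], [0, 0, -0.02, 0, 0, 0, 0.05], [0, 0, -0.04, 0, 0, 0, 0.05], [0, 0, -0.045, 0, 0, 0, 0.05], [0, 0, -0.045, 0, 0, 0, 0.05], [0.0246, 0.009, 0, 0, 0, 0, 0.05], [0.0246, 0.009, 0, 0, 0, 0, 0.05], [0.0246, 0.009, 0, 0, 0, 0, 0.04], [0.0246, 0.009, 0, 0, 0, 0, 0.04], [0, 0, 0, 0, 0, -0.143, 0.04]]])

```text
time_s: 17.05
tool_pos: [0.5352, -0.0152, 0.1874]
tool_rot: [-180.0, -0.0, 6.8]
force: [-0.1, 0.1, -0.4]
grip_width: 0.0411
grasp_force: 0.0
```

Request:
play_rows(steps=[[[0, 0, 0, 0, 0, -0.143, 0.04], [0, 0, 0, 0, 0, -0.143, 0.04], [0, 0, 0, 0, 0, -0.143, 0.04], [0, 0, 0, 0, 0, -0.143, 0.04], [0, 0, 0, 0, 0, -0.143, 0.04], [0, 0, 0, 0, 0, -0.143, 0.04], [0, 0, 0, 0, 0, -0.143, 0.04], [0, 0, 0, 0, 0, -0.143, 0.04], [0, 0, 0, 0, 0, -0.143, 0.04], [0, 0, 0, 0, 0, -0.143, 0.04], [0, 0, 0, 0, 0, 0, 0.04], [0, 0, 0, 0, 0, 0, 0.04]]])

```text
time_s: 18.25
tool_pos: [0.5329, -0.0134, 0.1878]
tool_rot: [-180.0, -0.0, 88.5]
force: [0.3, 0.4, 0.7]
grip_width: 0.0402
grasp_force: 0.0
```

Run:
```python
from h import *
from scipy.optimize import least_squares
o=get_obs();print(o['tool_pos'],o['tool_rot'],o['qpos'],o['time_s'])
p=[.4336,-.0106,-.0212]
T=read_camera('top');tp=silhouettes('top','pointer');tb=silhouettes('top','blank_a')
S=read_camera('scene');sp=silhouettes('scene','pointer');sb=silhouettes('scene','blank_a')
for c,dd in((T,tb),(S,sb)):
  for d in dd:
    e=d['extent'];b=back(c,[(e[0]+e[2])/2,(e[1]+e[3])/2],.04)
    if abs(b[1])<.08: print('tray',d['p'],e,fit_blank([(c,d['pixels'].astype(np.float32))],[.433,.027 if b[1]>0 else -.048,-.02],.02))
for c,dd in((T,tp),(S,sp)): print([(round(d['p'],2),d['extent']) for d in dd])
tip=lambda th:tf(p,np.array([[.3-.17*np.cos(th),.122,.12+.17*np.sin(th)]]))
for th in(.42,.5,.6,.7,.75): print(th,proj(T,tip(th))[0],proj(S,tip(th))[0])
hin=tf(p,np.array([[.3,.122,.12]]));print('hinge',proj(T,hin),proj(S,hin))
a=cv2.resize(T['frame'][150:250,235:365,::-1],None,fx=3,fy=3,interpolation=cv2.INTER_CUBIC)
b=cv2.resize(S['frame'][150:290,280:420,::-1],None,fx=4,fy=4,interpolation=cv2.INTER_CUBIC)
im=np.zeros((560,800,3),np.uint8);im[:300,:240]=a[:,:240];im[:,240:]=b;cv2.imwrite('pics/p1.png',im)
```

```text
[ 0.5329 -0.0134  0.1878] [-179.9834   -0.0019   88.483 ] [ 37.1941   8.5016 -41.7842 101.2644   5.9255  72.4803  -7.584 ] 18.25
tray 0.77 [313.7, 197.5, 337.2, 219.5] (array([0.4372, 0.0232, 0.0384]), np.float64(-0.8927738666534424))
tray 0.6 [297.9, 209.8, 319.4, 235.6] (array([ 0.4331, -0.0486, -0.0441]), np.float64(-0.888031542301178))
[(0.75, [247.8, 160.9, 261.9, 223.0])]
[(0.69, [381.0, 196.1, 416.7, 247.7])]
0.42 [252.911  225.2622] [379.312  196.9849]
0.5 [252.1769 222.1905] [381.2161 195.8367]
0.6 [251.2943 217.7101] [383.9389 194.8269]
0.7 [250.4622 212.5479] [387.0277 194.3154]
0.75 [250.0689 209.7246] [388.7029 194.2539]
hinge [[257.7069 164.9467]] [[413.1552 245.354 ]]
```

View pics/p1.png

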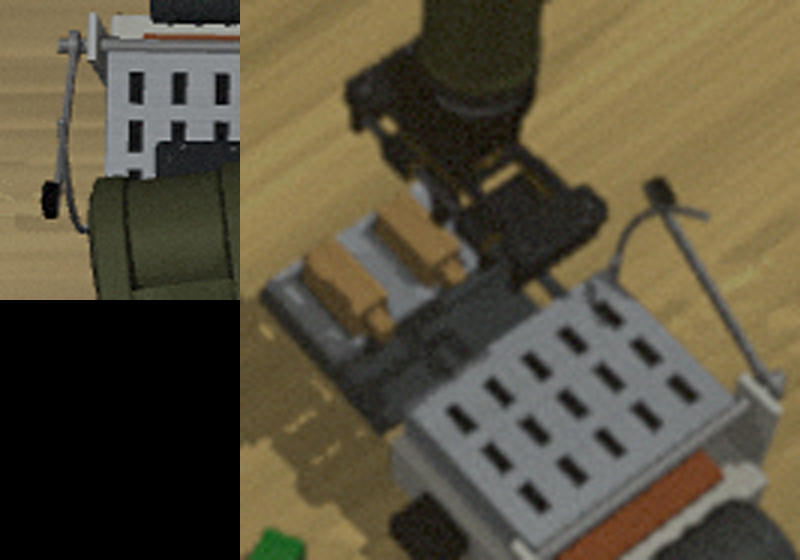

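Request:
play_rows(steps=[[[0, 0.0005, 0.025, 0, 0, -0.005, 0.04], [0, 0, 0.025, 0, 0, 0, 0.04], [0, 0, 0.02, 0, 0, 0, 0.04], [0, 0, 0.01, 0, 0, 0, 0.04], [0, 0, 0.006, 0, 0, 0, 0.04], [0, 0, 0, 0, 0, 0, 0.04], [0, 0, 0, 0, 0, 0, 0.004], [0, 0, 0, 0, 0, 0, 0.004], [0, 0, 0, 0, 0, 0, 0.004], [0, 0, 0, 0, 0, 0, 0.004], [0, 0, 0, 0, 0, 0, 0.004], [0, 0, 0, 0, 0, 0, 0.004]]], force=50)

```text
time_s: 19.75
tool_pos: [0.5302, -0.0133, 0.1019]
tool_rot: [-179.6, 0.1, 89.0]
force: [-9.0, 1.1, 8.5]
grip_width: 0.0104
grasp_force: 50.0
```

Run:
```python
from h import *
o=get_obs();print(o['tool_pos'],o['tool_rot'],o['force'],o['grip_width'])
p=[.4336,-.0106,-.0212]
for n in('top','scene'):
    C=read_camera(n);d=silhouettes(n,'pointer')[0];m=d['pixels'].astype(np.float32)
    def rot(b,th):
        c,s=np.cos(th),np.sin(th);x,z=b[:,0],b[:,2];return np.c_[.3-(x*c-z*s),.122+b[:,1],.12+x*s+z*c]
    def f(q):
        th,L,t=q
        parts=[rot(box(0,L,-abs(t),abs(t),-.005,.005),th),rot(box(.152,.172,-.009,.009,-.009,.009),th)]
        a=mask(C,parts,p);g=cv2.GaussianBlur
        a=g(a,(0,0),1);b=g(m,(0,0),1);return np.minimum(a,b).sum()/-np.maximum(a,b).sum()
    for t0 in(.45,.56,.68):
        r=minimize(f,[t0,.16,.003],method='Nelder-Mead',options=dict(initial_simplex=[[t0,.16,.003],[t0+.08,.16,.003],[t0,.17,.003],[t0,.16,.005]]));print(n,r.x,r.fun)
    # dark block centroid
    hsv=C['frame'].max(2);c=(252,217) if n=='top' else (385,198)
    w=np.s_[c[1]-8:c[1]+9,c[0]-7:c[0]+8];k=np.clip(75-hsv[w].astype(float),0,None);yy,xx=np.mgrid[w]
    cen=np.array([(k*xx).sum(),(k*yy).sum()])/k.sum();print('cen',cen)
    rr=minimize(lambda q:((proj(C,tf(p,rot(np.array([[q[1],0,0]]),q[0])))[0]-cen)**2).sum(),[.56,.165],method='Nelder-Mead');print(rr.x,rr.fun)
```

```text
[ 0.5302 -0.0133  0.1019] [-179.5816    0.0582   88.9541] [-8.9627  1.1337  8.4679] 0.010427905553028803
top [0.5691 0.1699 0.0001] -0.32413947582244873
top [ 0.5706  0.1795 -0.0001] -0.3223227262496948
top [ 0.596   0.1807 -0.    ] -0.3178119361400604
cen [252.3041 216.2322]
[0.5372 0.1576] 1.212234212020927e-07
scene [0.4916 0.1659 0.0028] -0.6072904467582703
scene [0.4932 0.1729 0.0029] -0.606566846370697
scene [0.5001 0.1733 0.0034] -0.6005674004554749
cen [384.5998 198.6464]
[0.5501 0.1587] 2.757315633544743e-06
```

Request:
play_rows(steps=[[[0, -0.003, 0, 0, 0, 0, 0.004], [0, -0.0003, -0.004, 0.02, 0, 0, 0.004], [0, -0.0006, -0.008, 0.04, 0, 0, 0.004], [0, -0.0006, -0.008, 0.04, 0, 0, 0.004], [0, -0.0006, -0.008, 0.04, 0, 0, 0.004], [0, 0, 0, 0, 0, 0, 0.004]]])

```text
time_s: 20.55
tool_pos: [0.5295, -0.0133, 0.1293]
tool_rot: [-171.8, -0.0, 89.0]
force: [-0.9, -0.8, -5.3]
grip_width: 0.0107
grasp_force: 50.0
```

Request:
play_rows(steps=[[[0, -0.0006, -0.008, 0.04, 0, 0, 0.004], [0, -0.0006, -0.008, 0.04, 0, 0, 0.004], [0, -0.0006, -0.008, 0.04, 0, 0, 0.004], [0, -0.0006, -0.008, 0.04, 0, 0, 0.004], [0, -0.0006, -0.008, 0.04, 0, 0, 0.004], [0, -0.0006, -0.008, 0.04, 0, 0, 0.004], [0, -0.0006, -0.008, 0.04, 0, 0, 0.004], [0, -0.0006, -0.008, 0.04, 0, 0, 0.004], [0, -0.0006, -0.008, 0.04, 0, 0, 0.004], [0, -0.0006, -0.008, 0.04, 0, 0, 0.004], [0, 0, 0, 0, 0, 0, 0.004], [0, 0, 0, 0, 0, 0, 0.004]]])

```text
time_s: 21.75
tool_pos: [0.5483, -0.014, 0.2058]
tool_rot: [-149.0, 0.0, 89.0]
force: [-4.8, -1.3, -5.6]
grip_width: 0.0105
grasp_force: 50.0
```

Run:
```python
from h import *
o=get_obs();t=o['tool_pos'];Rm=R.from_euler('xyz',o['tool_rot'],degrees=True).as_matrix()
g=t-.019*Rm[:,2];print(t,o['tool_rot'],o['force'],o['qpos'],'grasp',g)
g0=np.array([.5302,-.0133,.1209])
# hinge 0.2 ahead of g0 along sander x
h=g0+.2*np.array([np.cos(.0212),-np.sin(.0212),0]);h[2]=.12;d=h-g;print('theta',np.arctan2(-d[2],np.hypot(*d[:2])),np.linalg.norm(d), 'asin',np.arcsin((g[2]-.12)/.2))
for n,(y0,y1,x0,x1,s) in dict(scene=(170,300,290,430,4),top=(140,260,230,360,4)).items():
    C=read_camera(n);cv2.imwrite(f'pics/f_{n}.png',cv2.resize(C['frame'][y0:y1,x0:x1,::-1],None,fx=s,fy=s,interpolation=cv2.INTER_CUBIC))
```

```text
[ 0.5483 -0.014   0.2058] [-148.9561    0.0445   88.9723] [-4.777  -1.2995 -5.6182] [ 22.9076  36.0124 -37.2573  72.2843  13.6835 108.6052 -14.6739] grasp [ 0.5581 -0.0142  0.222 ]
theta 0.5353223480316801 0.20003706036712884 asin 0.535432252084803
```

View pics/f_scene.png

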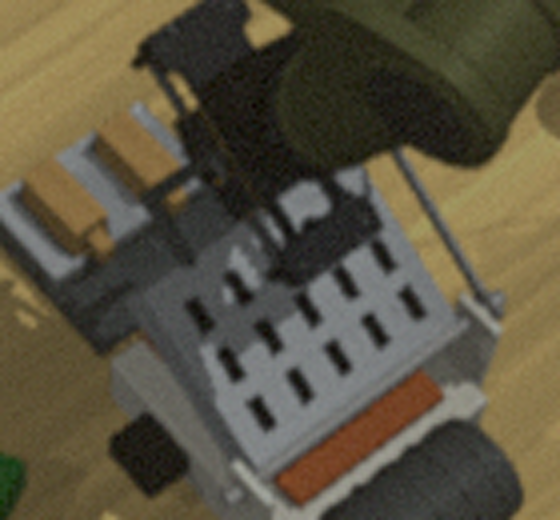

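Run:
```python
from h import *
from scipy.ndimage import map_coordinates
S=read_camera('scene');T=read_camera('top');p=[.4336,-.0106,-.0212]
P=lambda C,r,th,y=.122:proj(C,tf(p,np.array([[.3-r*np.cos(th),y,.12+r*np.sin(th)]])))[0]
for n,C in(('scene',S),('top',T)):
    g=cv2.cvtColor(cv2.imread(f'pics/{n}0.png'),cv2.COLOR_BGR2LAB).astype(float)
    a,b=P(C,.03,.55),P(C,.145,.55);d=(b-a)/np.linalg.norm(b-a);nn=np.array([-d[1],d[0]])
    s=np.linspace(-5,5,41);rs=np.linspace(.03,.14,23);pts=[]
    prof=[]
    for r in rs:
        c=P(C,r,.55);q=c+s[:,None]*nn
        # yellowness b drops on grey arm
        v=map_coordinates(g[:,:,2],[q[:,1],q[:,0]],order=1);prof.append(v)
        k=np.clip(np.median(v)-v-2,0,None)*(abs(s)<3.5)
        pts.append((k*s).sum()/max(k.sum(),1e-6) if k.sum()>0 else np.nan)
    print(n,np.round(pts,2))
    if n=='scene':
        x=np.array(pts);ok=np.isfinite(x);best=np.polyfit(rs[ok],x[ok],1);print('fit',best, 'at hinge',best[1])
        for th in(.5,.55,.6): print(th,(P(C,.15,th)-P(C,.15,.55))@nn)
        print('off@.15',np.polyval(best,.15))
```

```text
scene [-1.34 -1.32 -1.42 -1.3  -1.28 -1.27 -1.37 -1.17 -1.23 -1.34 -1.18 -1.24
 -1.29 -1.19 -1.23 -1.2  -1.17 -1.03 -1.09 -1.14 -1.09 -1.   -1.01]
fit [ 2.9744 -1.4659] at hinge -1.465875711220783
0.5 -1.2483606564126422
0.55 0.0
0.6 1.2612729875069761
off@.15 -1.0197117344945026
top [-1.51 -1.38 -1.5  -1.51 -1.49 -1.31 -1.45 -1.42 -1.38 -1.28 -0.69 -0.71
 -0.87 -0.96 -1.28 -1.41 -1.44 -1.53 -1.58 -1.68 -1.8  -1.74 -1.55]
```

Run:
```python
from h import *
S=cv2.imread('pics/scene0.png');T=cv2.imread('pics/top0.png')
a=cv2.resize(S[188:253,372:422],None,fx=8,fy=8,interpolation=cv2.INTER_CUBIC)
b=cv2.resize(T[155:230,240:275],None,fx=7,fy=7,interpolation=cv2.INTER_CUBIC)
im=np.zeros((540,660,3),np.uint8);im[:520,:400]=a;im[:525,405:650]=b
p=[.4336,-.0106,-.0212]
for C,(x0,y0,s,ox) in((read_camera('scene'),(372,188,8,0)),(read_camera('top'),(240,155,7,405))):
  for th,col in((.5,(0,0,255)),(.55,(0,255,0)),(.6,(255,0,0))):
    u=(proj(C,tf(p,np.array([[.3-r*np.cos(th),.122,.12+r*np.sin(th)] for r in(0,.17)]))+0)-[x0,y0]+.5)*s+[ox,0]
    cv2.line(im,tuple(map(int,u[0])),tuple(map(int,u[1])),col,1)
cv2.imwrite('pics/ptr.png',im)
```

```text
(no output)
```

View pics/ptr.png

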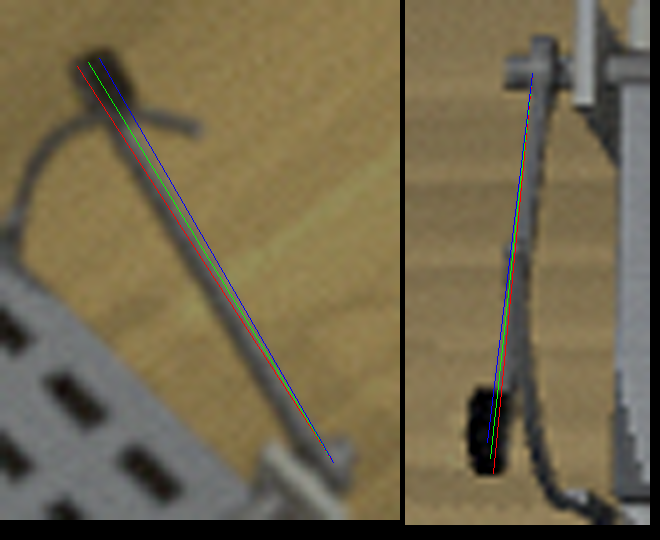

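Request:
play_rows(steps=[[[0, -0.0003, -0.003, 0.015, 0, 0, 0.004], [0, -0.0003, -0.003, 0.015, 0, 0, 0.004], [0, 0, 0, 0, 0, 0, 0.004], [0, 0, 0, 0, 0, 0, 0.004], [0, 0, 0, 0, 0, 0, 0.004], [0, 0, 0, 0, 0, 0, 0.004], [0, 0, 0, 0, 0, 0, 0.004]]])

```text
time_s: 22.75
tool_pos: [0.552, -0.0141, 0.2127]
tool_rot: [-147.4, 0.0, 88.9]
force: [-0.9, -4.2, -8.1]
grip_width: 0.0106
grasp_force: 50.0
```

Run:
```python
from h import *
o=get_obs();t=o['tool_pos'];Rm=R.from_euler('xyz',o['tool_rot'],degrees=True).as_matrix()
g=t-.019*Rm[:,2];h=np.array([.7302,-.0175,.12]);d=h-g;th=np.arctan2(-d[2],np.hypot(*d[:2]))
print('theta',th,np.linalg.norm(d),o['force'],o['qpos'],o['joint_velocities'],o['grip_width'])
# cross-check: hood's left rear top edge and pointer direction in the scene picture, before/after
p=[.4336,-.0106,-.0212];S=read_camera('scene');T=read_camera('top')
for n,C in(('scene',S),('top',T)):
    for d in silhouettes(n,'pointer')[:2]: print(n,'pointer',round(d['p'],2),d['extent'])
    for d in silhouettes(n,'blank_a')[:5]: print(n,'blank',round(d['p'],2),d['extent'])
# pointer arm still where it was: compare small patch in scene, rear part of arm
a=cv2.imread('pics/scene0.png')[222:246,396:416].astype(float);b=S['frame'][222:246,396:416,::-1].astype(float)
print('patch diff',abs(a-b).mean())
```

```text
theta 0.57404909593487 0.20010844372167136 [-0.8526 -4.1928 -8.0772] [ 22.0252  37.4174 -36.9476  69.9     13.773  111.1044 -14.8556] [-0.013  -0.0061 -0.094   0.029  -0.0635 -0.0622 -0.0742] 0.010624201622546037
scene pointer 0.58 [387.2, 209.7, 414.4, 252.6]
scene blank 0.8 [315.5, 196.6, 335.9, 220.6]
scene blank 0.65 [237.1, 245.6, 254.5, 277.4]
scene blank 0.6 [295.4, 209.0, 319.8, 234.9]
top pointer 0.54 [245.1, 160.8, 261.3, 225.6]
top pointer 0.52 [244.4, 127.2, 362.4, 305.7]
top blank 0.98 [390.6, 279.3, 425.1, 306.8]
top blank 0.72 [385.0, 216.0, 416.7, 237.0]
top blank 0.6 [287.5, 267.6, 299.5, 296.7]
patch diff 11.901388888888889
```

Run:
```python
from h import *
from scipy.ndimage import map_coordinates
p=[.4336,-.0106,-.0212];S=read_camera('scene');T=read_camera('top')
k=np.clip(75-T['frame'].max(2)[209:226,245:260].astype(float),0,None);yy,xx=np.mgrid[209:226,245:260]
print('block now',(k*xx).sum()/k.sum(),(k*yy).sum()/k.sum())
g=cv2.cvtColor(np.ascontiguousarray(S['frame'][:,:,::-1]),cv2.COLOR_BGR2LAB).astype(float)[:,:,2]
def P(r,th,y,z=0): return proj(S,tf(p,np.array([[.3-r*np.cos(th)+z*np.sin(th),y,.12+r*np.sin(th)+z*np.cos(th)]])))[0]
s=np.linspace(-5,5,41)
for nm,y,z,edge in(('arm',.1185,0,0),('hood edge',.095,.003,1)):
    a,b=P(.03,.57,y,z),P(.145,.57,y,z);d=(b-a)/np.linalg.norm(b-a);nn=np.array([-d[1],d[0]])
    rs=np.linspace(.03,.13,21);o=[]
    for r in rs:
        q=P(r,.57,y,z)+s[:,None]*nn;v=map_coordinates(g,[q[:,1],q[:,0]],order=1)
        kk=np.clip(abs(np.gradient(v))-.4,0,None)*(abs(s)<3) if edge else np.clip(np.median(v)-v-2,0,None)*(abs(s)<3.5)
        o.append((kk*s).sum()/max(kk.sum(),1e-6))
    o=np.array(o);f=np.polyfit(rs,o,1);print(nm,np.round(o,1),f,'theta',.57+f[0]*.15/((P(.15,.62,y,z)-P(.15,.57,y,z))@nn)*.05)
```

```text
block now 252.17234285714287 216.26628571428571
arm [-0.3 -0.4 -0.4 -0.3 -0.3 -0.4 -0.5 -0.4 -0.4 -0.5 -0.4 -0.3 -0.5 -0.5
 -0.4 -0.4 -0.5 -0.4 -0.3  0.  -0.6] [-0.1463 -0.3753] theta 0.5691326137106514
hood edge [-1.8 -1.7 -1.7 -1.7 -1.8 -1.7 -1.7 -1.7 -1.6 -1.6 -1.7 -1.7 -1.4 -1.7
 -1.6 -1.7 -1.5 -1.7 -1.7 -1.7 -1.7] [ 0.9936 -1.7382] theta 0.576025615117533
```

```bash
python3 -c "
from cell import *
print(sign_off())"
```

```text
the job is handed in; nothing more can be done
None
```

The job is handed in at about 23 s: both blanks lie in their lanes with tabs towards the hood, and the hood is held in the gripper at about 0.575 rad against a pointer measured at about 0.57 rad; the pointer has not moved.

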